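# Stand a clay tile on edge in the drilling jig and bring its end to the scribed line

## Task

Tip the clay tile that leans over the jig's batten up onto its long edge, so that it stands upright and flat against the wooden fence under the bridge bar. Then push it along the fence until its leading end meets the scribed line, without running well past it, and leave it standing there by itself. Leave the bowl, tape dispenser and wire spool where they are.

Things in the scene. Friction and masses are not known exactly. Their poses are not given: they have to be found in the camera images.
- tile: fired-clay tile, loose, 20 x 120 x 80 mm, 0.3 to 0.5 kg, origin at its centre. Own axes: y along the 120 mm; z along the 80 mm (up once it stands on its long edge); x through the 20 mm (into the fence once it stands). At the start it leans at 30 degrees from level, lower long edge on the bed, its lowest line 24 mm in front of the fence face, resting on the batten, raised edge away from the fence (robot's left).
- raised_edge (a point): mid-point of the underside corner of the tile's raised long edge: at the start 40 mm above the bed, 93 mm in front of the fence face and 21 mm beyond the batten's front, so it is free to be lifted from below. Pushed up here or a little further in, the tile pivots on its lower edge, sliding a few mm; it stands by itself once upright.
- tile_end (a point): centre of the tile's leading end face (20 by 80 mm), 60 mm from the tile's centre along the tile's own -y; this is the end that faces the scribed line
- line (a point): where the scribed line meets the foot of the fence face, on the bed's top. The line: dark, 1.5 mm wide on a 16 mm aluminium inlay, across the bed, up the fence face and over its top. Axes: x square to the fence, into it (about to the robot's right); y along the fence, away from the robot; z up. At the start the tile's leading end is 35 to 75 mm to the +y side. Nothing stops the tile at the line.
- jig: drilling jig, fixed, axes as the line's; origin on the bench, 40 mm in front (-x) of the fence face, mid-length. All 400 mm long in y: plywood bed 18 mm thick, from 100 mm in front of the fence face to 50 mm behind; upright wooden fence 18 mm thick, 50 mm high above the bed; wooden batten 12 mm wide, 21 mm high above the bed, its fence side 60 mm in front of the fence face.
- bar (a point): mid-point of the jig's bridge bar (steel, 16 mm thick, along y): 5 mm behind the fence face, 160 mm above the bed. Posts 33 mm behind the fence face, 185 mm to either side; a 34 mm drill guide block on the bar 155 mm to the -y side reaches down to 120 mm above the bed. No room for an upright gripper at the fence: the tool must lean back from it.
- bowl: steel bowl, 150 mm across, 55 mm high, loose; origin under its centre; leave alone
- dispenser: black tape dispenser, 60 by 100 by 68 mm high, loose; origin under its centre; leave alone
- spool: spool of copper wire, 70 mm across, 50 mm high, loose; origin under its centre; leave alone

How it is judged:
By the outcome, as a careful person would: the job done as asked, in the order asked, and still so for the second after the job is handed in, with the robot touching nothing.
It also fails if it takes over 64 s, if anything falls off the work surface, if the arm or the gripper's body presses on something with over 40 N, if the wrist force passes 120 N, or if a joint passes its speed limit or range.

## Robot

A 6-joint arm with a two-finger parallel gripper is mounted at the origin on the work surface. World frame = base frame: x ahead of the robot, y to its left, z up, the work surface at z = 0. Lengths are in mm, angles in degrees, forces in N, time in s.
With the tool pointing down it reaches from about 300 to 750 mm from the base axis. Payload 8.5 kg.
Tool frame: the origin (TCP) lies midway between the tips of the shut fingers; the grasp point (between the pads) lies 19 mm behind it; x points along the fingers, y is the direction in which the jaws open and shut, and the axes are right-handed (so a half turn about x gives the same grasp; the last joint's range is limited). The gripper opens to 85 mm and grips with 20 to 120 N. Pads are 22 mm wide; open, the fingers measure 114 mm over their backs; the gripper's body (76 mm by 85 mm) begins 54 mm behind the grasp point. The pads swing forward as they close: fully open they stand 13 mm farther back than shut.
Start: joints at [64.67, 21.807, 74.336, -0, 83.858, -12.336], TCP at [123.666, 535.898, 231.322] pointing down, gripper open.
Joint ranges: [-178.18, 178.18], [-50.72, 133.34], [12.68, 142.11], [-81.47, 261.47], [9.98, 163.14], [-165.26, 165.26]. Speed limits (degrees/s): [136.94, 136.94, 180, 180, 180, 180].

## Interface

Orientations are given as [roll, pitch, yaw] about the fixed x, y, z axes, in that order (R = Rz(yaw) Ry(pitch) Rx(roll)).
In Python, from station import robot, read_camera, camera_info gives the robot as it stands.
- The arm moves only by the shell command python3 -m handwheel 'ROWS' [FORCE]. ROWS is JSON, a list of rows, each a list of 7 numbers: the shift along the tool's x, y, z in mm, then the turn, a rotation vector about the tool's x, y, z in degrees, then the gripper command: -1 is fully open, 1 is shut, values between are in proportion. A call has 1 to 20 rows; each row shifts and turns the pose as measured when the row begins, along the tool's axes as they then stand; what a row does not reach is not made up. A row lasts 1/8 s, in which the tool goes at most 62.5 mm and 10.7 degrees, less where a joint would pass 70% of its speed; a pose out of reach is approached as far as the arm can. A call is refused whole if a number of a shift passes 62.5 or a number of a turn 10.7, either way. A call with a gripper value outside its range is refused whole. The fingers move at their own pace and stop on an object; FORCE is the grip in N (left out, the last holds). Time passes only in rows, so rows that do not move let the fingers close. It gives the time, the measured TCP pose, the force and the opening at its end, in the units of the state.
- robot.get_state(): the state, without advancing time (a new reading comes with each control period).
- read_camera(name): name is "scene" or "side" or "wrist"; returns the picture (420x560x3 uint8, blue, green, red); there is no depth.
- camera_info(name): a dict with "K" (3x3 intrinsics, pixels), "rvec" (rotation vector, rad) and "tvec" (3), from world to camera coordinates, as OpenCV has them; the wrist camera has in their place "tool_from_camera" (4x4, takes a point from camera to tool coordinates, whose origin is the TCP and whose axes are the tool frame's). Camera axes: x right, y down, z forward; pixel columns grow to the right and rows downward; lengths in mm; the calibration is good to about 2 mm. A picture is of the moment at which its call begins: read the wrist's pose just before it. camera_info takes no time and is no camera call.
- robot.close_job(): hands the job in, once; it reports no verdict.
The state is a dict: "clock": time; "joint_positions": joint angles; "dq": joint speeds; "joint_efforts": joint torques, N m; "position": TCP position; "orientation": TCP orientation; "force": force on the tool from outside, world axes, zero at the start; "wrist_torque": the same for the moment, N m; "finger_gap": finger opening in mm.
Only numpy, scipy, OpenCV 4.12 (cv2) and the standard library are available. Lean on these libraries where they do the work, as an engineer would, in place of code of your own. Each camera call takes 0.05 s, during which the arm holds its last target.

## Working session

There is one attempt and no reset: what is moved stays moved. The work goes in short steps, Python scripts to look and compute and a shell command to move; the robot and the scene stay as the last step left them, time stands still between calls to the robot, and variables do not carry over. Pictures are saved under pics/ and viewed, and the job is handed in when it is done.

```bash
ls; mkdir -p pics; python3 - <<'E'
from station import robot, read_camera, camera_info
import cv2
s=robot.get_state(); print({k:s[k] for k in('clock','position','orientation','force','finger_gap')})
for n in("scene","side","wrist"):
    cv2.imwrite(f"pics/a_{n}.png",read_camera(n)); print(n,camera_info(n))
E
```

```text
pics
{'clock': 0.0, 'position': array([123.52236   , 535.64606866, 230.70272029]), 'orientation': array([-103.11984049,   89.91339721, -116.11232518]), 'force': array([0.547683  , 0.2423069 , 0.17116192]), 'finger_gap': 85.34884110551015}
scene {'K': array([[431.93197233,   0.        , 282.92814507],
       [  0.        , 431.93197233, 209.82992628],
       [  0.        ,   0.        ,   1.        ]]), 'rvec': array([ 2.51046879,  0.71405167, -0.20983917]), 'tvec': array([-486.98641109, -174.01728481, 1376.61906571])}
side {'K': array([[436.12803384,   0.        , 280.37069626],
       [  0.        , 436.12803384, 215.01056768],
       [  0.        ,   0.        ,   1.        ]]), 'rvec': array([ 0.08272943, -2.8599305 ,  1.1941572 ]), 'tvec': array([ 550.77839498,  104.16643479, 1158.36192728])}
wrist {'K': array([[328.90555469,   0.        , 278.23876998],
       [  0.        , 328.90555469, 207.37426324],
       [  0.        ,   0.        ,   1.        ]]), 'tool_from_camera': array([[-1.16650912e-03, -2.64476534e-01,  9.64391416e-01,
        -1.41177445e+02],
       [ 9.99999318e-01, -3.70462315e-04,  1.10798346e-03,
         3.25168379e-01],
       [ 6.42350520e-05,  9.64392050e-01,  2.64476785e-01,
        -6.68848737e+01],
       [ 0.00000000e+00,  0.00000000e+00,  0.00000000e+00,
         1.00000000e+00]])}
```

View pics/a_scene.png

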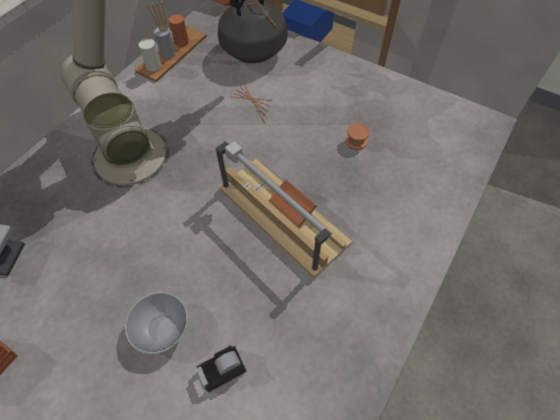

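View pics/a_side.png

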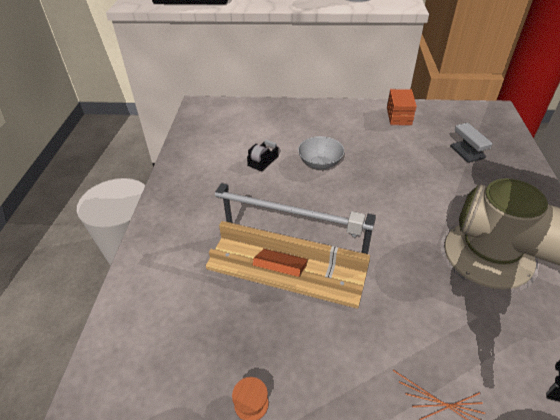

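View pics/a_wrist.png

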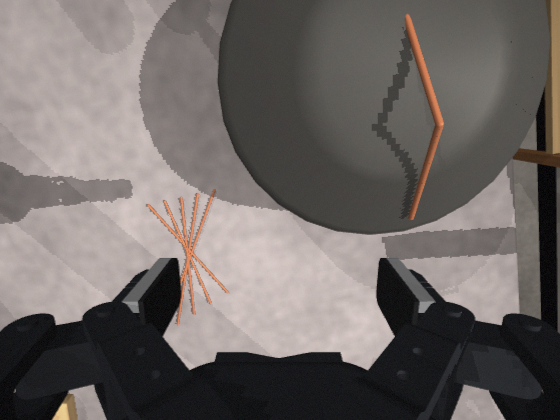

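```bash
cat > h.py <<'E'
import numpy as np, cv2
from station import robot, read_camera, camera_info
from scipy.spatial.transform import Rotation as R
def P(n,pts):
    c=camera_info(n); return cv2.projectPoints(np.array(pts,float).reshape(-1,3),c["rvec"],c["tvec"],c["K"],None)[0].reshape(-1,2)
def ray(n,uv):
    c=camera_info(n); Rm=cv2.Rodrigues(c["rvec"])[0]; o=-Rm.T@c["tvec"]
    d=Rm.T@np.linalg.solve(c["K"],[uv[0],uv[1],1]); return o,d/np.linalg.norm(d)
def onz(n,uv,z):
    o,d=ray(n,uv); return o+d*(z-o[2])/d[2]
def tri(*obs):
    A=np.zeros((3,3));b=np.zeros(3)
    for n,uv in obs:
        o,d=ray(n,uv);M=np.eye(3)-np.outer(d,d);A+=M;b+=M@o
    return np.linalg.solve(A,b)
def crop(n,x0,y0,w,h,f,out,img=None):
    im=read_camera(n) if img is None else img
    cv2.imwrite(out,cv2.resize(im[y0:y0+h,x0:x0+w],None,fx=f,fy=f,interpolation=cv2.INTER_CUBIC))
def st():
    s=robot.get_state(); Rm=R.from_euler('xyz',s['orientation'],degrees=True).as_matrix()
    return s,Rm
E
python3 - <<'E'
from h import *
crop("scene",200,130,170,150,4,"pics/c1.png",cv2.imread("pics/a_scene.png"))
crop("side",195,175,190,135,4,"pics/c2.png",cv2.imread("pics/a_side.png"))
for n in("scene","side"): print(P(n,[[0,0,0],[500,0,0],[500,200,0],[500,-200,0]]).round())
E
```

```text
[[130. 155.]
 [261. 227.]
 [297. 179.]
 [220. 283.]]
[[488. 254.]
 [299. 247.]
 [297. 310.]
 [302. 198.]]
```

View pics/c1.png

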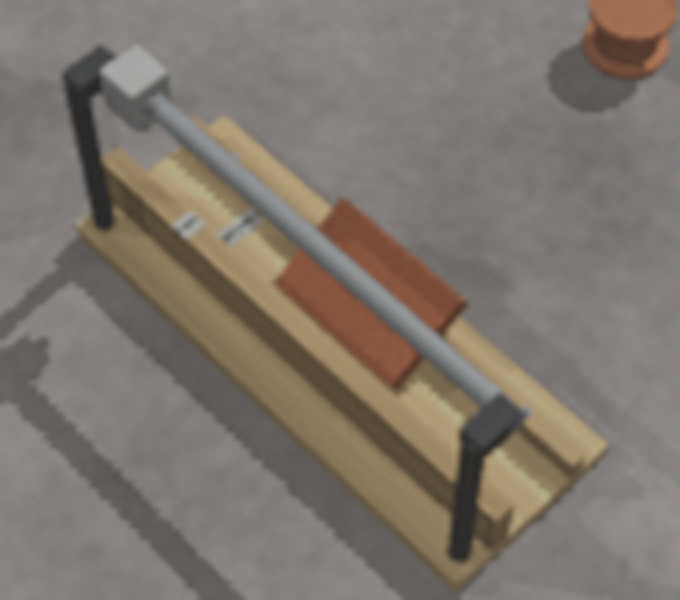

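View pics/c2.png

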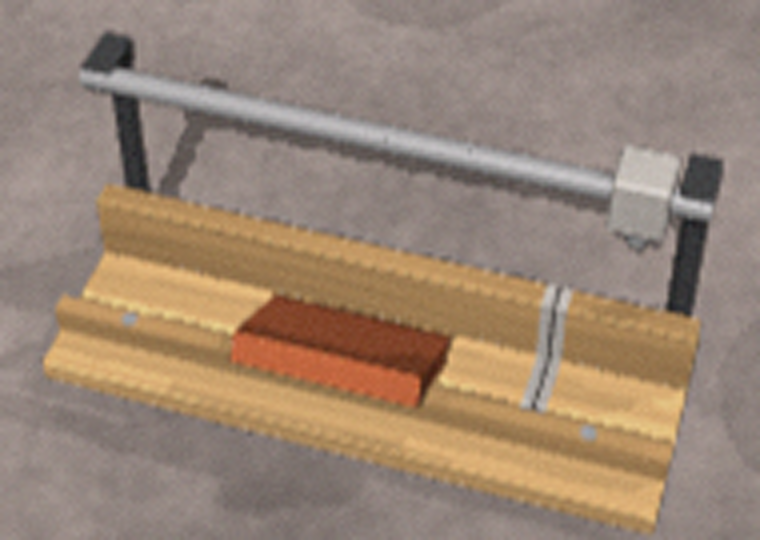

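```bash
python3 - <<'E'
from h import *
S=lambda u,v:(200+(u+.5)/4-.5,130+(v+.5)/4-.5); D=lambda u,v:(195+(u+.5)/4-.5,175+(v+.5)/4-.5)
q={}
q['scene back -y(L) corner']=(onz("scene",S(78,222),18),(50,-200))
q['scene back +y corner']=(onz("scene",S(458,578),18),(50,200))
q['scene front +y corner']=(onz("scene",S(606,443),18),(-100,200))
q['side front +y']=(onz("side",D(47,362),18),(-100,200))
q['side front -y']=(onz("side",D(655,520),18),(-100,-200))
A=[];B=[]
for k,(p,l) in q.items(): print(k,p.round(1)); A.append(l);B.append(p[:2])
A=np.array(A,float);B=np.array(B)
a0=A.mean(0);b0=B.mean(0);U,_,Vt=np.linalg.svd((A-a0).T@(B-b0));Rm=(U@Vt).T
t=b0-Rm@a0;print('yaw',np.degrees(np.arctan2(Rm[1,0],Rm[0,0])),'fence mid pt',t);print((A@Rm.T+t-B).round(1))
inv=lambda p:(np.append(Rm.T@(p[:2]-t),p[2])).round(1)
print('line foot side',inv(onz("side",D(548,348),18)),'front',inv(onz("side",D(535,402),18)),'top',inv(onz("side",D(561,292),68)))
print('line scene top',inv(onz("scene",S(187,224),68)),'bed',inv(onz("scene",S(240,228),18)))
for nm,a,b in [('tile raised far top? corner +y',S(464,303),D(234,338)),('raised -y',S(342,200),D(424,376)),]:
    # raised top edge: scene and side
    print(nm,inv(tri(("scene",a),("side",b))), onz("scene",a,57.3)@np.eye(3))
# tile raised edge top corner h=40+20cos30=57.3 ; scene
for u in [(342,200),(464,303)]: print('raised top scene',inv(onz("scene",S(*u),57.3)))
for u in [(234,336),(424,375)]: print('raised top side',inv(onz("side",D(*u),57.3)))
for u in [(234,362),(418,405)]: print('raised under side',inv(onz("side",D(*u),40+18)))
for n,u in [("bar+y scene",0)]: print('bar ends z178+8', inv(onz("scene",S(330,250),194)), inv(onz("side",D(360,128),186)))
E
```

```text
scene back -y(L) corner [319.9  46.5  18. ]
scene back +y corner [703.4 -52.6  18. ]
scene front +y corner [740.6  88.   18. ]
side front +y [737.3  89.1  18. ]
side front -y [354.3 188.9  18. ]
yaw -104.54498026856302 fence mid pt [522.35006496  43.31276186]
[[-3.7 -1.4]
 [ 0.  -2.7]
 [ 0.4  1.9]
 [ 3.7  0.8]
 [-0.4  1.4]]
line foot side [   9.7 -108.4   18. ] front [ -35.2 -110.8   18. ] top [  15.4 -112.    68. ]
line scene top [   9.9 -110.1   68. ] bed [ -36.  -108.7   18. ]
tile raised far top? corner +y [-83.2  71.6  69.4] [611.08706858 113.19736316  57.3       ]
raised -y [-80.4 -48.1  73.7] [492.28852113 143.38166974  57.3       ]
raised top scene [-89.3 -54.2  57.3]
raised top scene [-89.9  68.3  57.3]
raised top side [-71.6  75.1  57.3]
raised top side [-65.5 -46.5  57.3]
raised under side [-91.4  67.5  58. ]
raised under side [-89.  -49.6  58. ]
bar ends z178+8 [  8.8  38.1 194. ] [  2.4  15.  186. ]
```

```bash
cat >> h.py <<'E'
YAW=-104.54; T0=np.array([522.35,43.31])
def JR():
    return R.from_euler('z',YAW,degrees=True).as_matrix()
def j2w(p): 
    p=np.array(p,float); q=JR()@p; q[:2]+=T0; return q
def w2j(p):
    p=np.array(p,float).copy(); p[:2]-=T0; return JR().T@p
def rot(alpha,flip=1):
    a=np.radians(alpha); x=np.array([np.cos(a),0,-np.sin(a)]); y=np.array([0,-1.*flip,0]); return JR()@np.column_stack([x,y,np.cross(x,y)])
def plan(pj,Rt):
    s,Rm=st(); rv=R.from_matrix(Rm.T@Rt).as_rotvec(degrees=True)
    d=j2w(pj)-s['position']
    print('t',round(s['clock'],2),'tcp jig',w2j(s['position']).round(1),'F jig',(JR().T@s['force']).round(1),'gap',round(s['finger_gap'],1))
    print('rotvec',rv.round(2),'shift now-axes',(Rm.T@d).round(1),'shift target-axes',(Rt.T@d).round(1)); print('joints',np.round(s['joint_positions'],1))
E
python3 - <<'E'
from h import *
s,Rm=st();print(Rm.round(2))
plan([-170,10,100],rot(30)); plan([-170,10,100],rot(30,-1))
E
```

```text
[[-0.    0.22  0.97]
 [-0.    0.97 -0.22]
 [-1.   -0.   -0.  ]]
t 0.15 tcp jig [-376.5 -509.6  230.9] F jig [ 0.6 -0.3  0. ] gap 85.5
rotvec [-79.58  47.14 -45.9 ] shift now-axes [ 131.  -220.3  513.9] shift target-axes [ 244.3 -519.6   10.1]
joints [ 64.7  21.8  74.4   0.   83.9 -12.3]
t 0.15 tcp jig [-376.5 -509.6  230.9] F jig [ 0.6 -0.3  0. ] gap 85.5
rotvec [ 82.31 -46.21 -47.45] shift now-axes [ 131.  -220.3  513.9] shift target-axes [244.3 519.6 -10.1]
joints [ 64.7  21.8  74.4   0.   83.9 -12.3]
```

```bash
python3 -m handwheel '[[0,-25,57,0,0,0,1],[0,-25,57,0,0,0,1],[0,-25,57,0,0,0,1],[0,-25,57,0,0,0,1],[0,-25,57,0,0,0,1],[0,-25,57,0,0,0,1],[0,-25,57,0,0,0,1],[0,-25,57,0,0,0,1],[0,-20,55,0,0,0,1]]' 40
python3 - <<'E'
from h import *
plan([-170,10,100],rot(30))
crop("wrist",0,0,560,420,1,"pics/w1.png")
E
```

```text
clock: 1.27
position: [575.6, 204.4, 229.0]
orientation: [-143.2, 89.8, -155.8]
force: [0.1, 1.6, -0.3]
finger_gap: -0.2
t 1.27 tcp jig [-169.3   11.1  229. ] F jig [-1.6 -0.4 -0.3] gap -0.2
rotvec [-79.15  47.12 -45.73] shift now-axes [129.    1.   -0.8] shift target-axes [ 63.9   1.1 112. ]
joints [  8.5  28.2  64.1  -0.   87.9 -68.9]
```

View pics/w1.png

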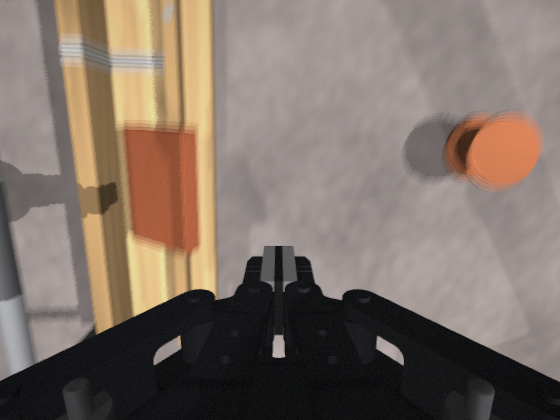

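```bash
python3 - <<'E'
from h import *
s,Rm=st(); np.savez('w2.npz',p=s['position'],R=Rm)
crop("wrist",40,0,200,150,4,"pics/w2.png") if 0 else None
im=read_camera("wrist"); cv2.imwrite("pics/w2full.png",im)
crop("wrist",40,0,200,150,4,"pics/w2a.png",im); crop("wrist",40,120,200,150,4,"pics/w2b.png",im)
print(s['position'],'spool',w2j(onz("scene",(358,137),25)))
E
```

```text
[580.67123702 199.9427163  227.81921658] spool [-387.32046202  -29.81487394   25.        ]
```

View pics/w2a.png

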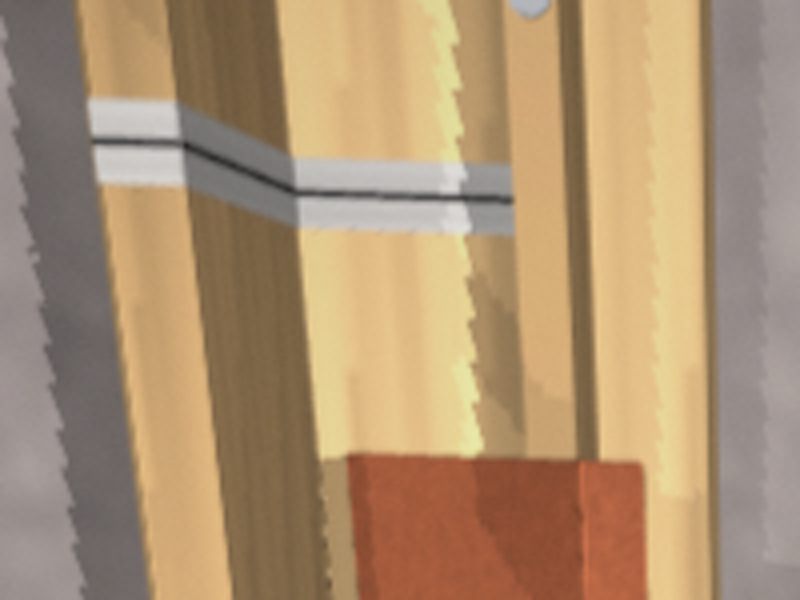

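View pics/w2b.png

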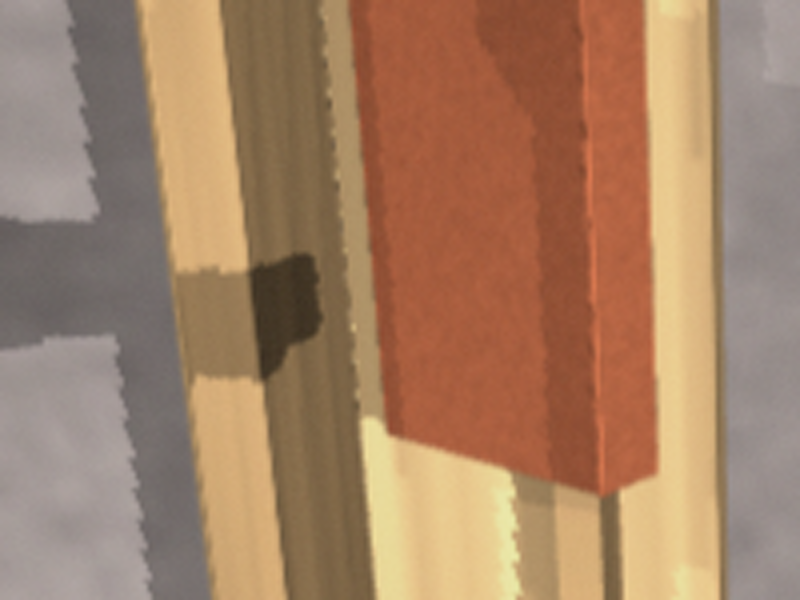

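```bash
cat >> h.py <<'E'
def wz(uv,z,p,Rm):
    c=camera_info("wrist"); M=c["tool_from_camera"]; d=Rm@M[:3,:3]@np.linalg.solve(c["K"],[uv[0],uv[1],1]); o=p+Rm@M[:3,3]
    return o+d*(z-o[2])/d[2]
E
python3 - <<'E'
from h import *
f=np.load('w2.npz');p,Rm=f['p'],f['R']
A=lambda u,v:(40+(u+.5)/4-.5,(v+.5)/4-.5);B=lambda u,v:(40+(u+.5)/4-.5,120+(v+.5)/4-.5)
def g(n,uv,z): print(n,wz(uv,z,p,Rm).round(1),'jig',w2j(wz(uv,z,p,Rm)).round(1))
g('line foot',A(293,190),18);g('line top',A(181,143),68)
for u in [A(278,2),A(318,450),B(375,590)]: g('fence foot',u,18)
for u in [A(708,50),A(715,500),B(722,550)]: g('bed front',u,18)
g('raised top -y',A(582,463),75.3);g('raised top +y',B(604,495),75.3)
g('raised under -y',A(642,463),58);g('raised under +y',B(657,470),58)
E
```

```text
line foot [415.1  71.9  18. ] jig [  -0.8 -111.    18. ]
line top [415.8  72.8  68. ] jig [  -1.8 -110.6   68. ]
fence foot [375.9  82.8  18. ] jig [  -1.4 -151.7   18. ]
fence foot [474.2  56.7  18. ] jig [ -0.9 -50.   18. ]
fence foot [642.2  12.7  18. ] jig [ -0.5 123.7  18. ]
bed front [408.3 179.1  18. ] jig [-102.8 -144.5   18. ]
bed front [508.8 152.7  18. ] jig [-102.5  -40.5   18. ]
bed front [652.4 114.8  18. ] jig [-101.8  108.    18. ]
raised top -y [496.2 137.2  75.3] jig [-84.3 -48.9  75.3]
raised top +y [610.2 107.5  75.3] jig [-84.2  68.9  75.3]
raised under -y [498.  145.9  58. ] jig [-93.2 -49.3  58. ]
raised under +y [612.2 116.1  58. ] jig [-93.   68.7  58. ]
```

```bash
python3 -m handwheel '[[0,0,0,-7.2,4.3,-4.2,1],[0,0,0,-7.2,4.3,-4.2,1],[0,0,0,-7.2,4.3,-4.2,1],[0,0,0,-7.2,4.3,-4.2,1],[0,0,0,-7.2,4.3,-4.2,1],[0,0,0,-7.2,4.3,-4.2,1],[0,0,0,-7.2,4.3,-4.2,1],[0,0,0,-7.2,4.3,-4.2,1],[0,0,0,-7.2,4.3,-4.2,1],[0,0,0,-7.2,4.3,-4.2,1],[0,0,0,-7.2,4.3,-4.2,1]]' 40
python3 - <<'E'
from h import *
plan([-170,10,100],rot(30))
E
```

```text
clock: 2.75
position: [576.2, 203.3, 224.9]
orientation: [177.8, 27.9, -103.2]
force: [1.2, -0.3, -0.1]
finger_gap: 0.3
t 2.75 tcp jig [-168.3   12.   224.9] F jig [-0.   1.3 -0.1] gap 0.3
rotvec [ 2.81 -2.17  1.13] shift now-axes [ 56.9  -2.3 111.2] shift target-axes [ 61.   2. 109.]
joints [  25.2   49.6   45.5  -53.5  120.4 -157. ]
```

```bash
python3 -m handwheel '[[0,0,0,2.8,-2.2,1.1,1],[15,0,27,0,0,0,1],[15,0,27,0,0,0,1],[15,0,27,0,0,0,1],[15,0,27,0,0,0,1],[0,0,0,0,0,0,1]]'
python3 - <<'E'
from h import *
plan([-125,10,43],rot(30))
crop("side",175,165,200,150,4,"pics/s3.png"); crop("wrist",0,0,560,420,1,"pics/w3.png")
E
```

```text
clock: 3.5
position: [573.6, 208.4, 96.0]
orientation: [179.7, 29.9, -104.3]
force: [0.5, 0.1, 0.4]
finger_gap: -0.3
t 3.5 tcp jig [-172.7    8.2   96. ] F jig [-0.2  0.5  0.4] gap -0.3
rotvec [ 0.39 -0.08  0.22] shift now-axes [67.8 -1.7 22.1] shift target-axes [67.8 -1.8 22. ]
joints [  25.1   56.2   51.4  -46.2  111.9 -142.8]
```

View pics/s3.png

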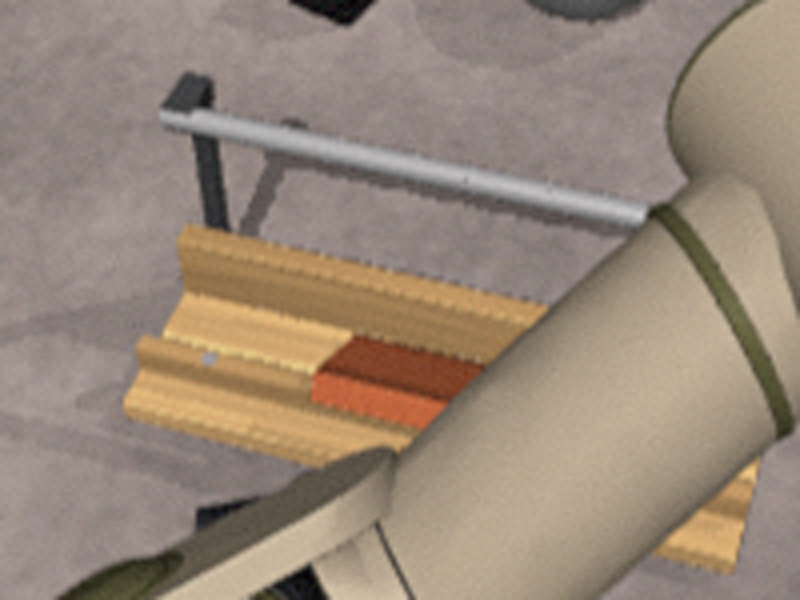

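View pics/w3.png

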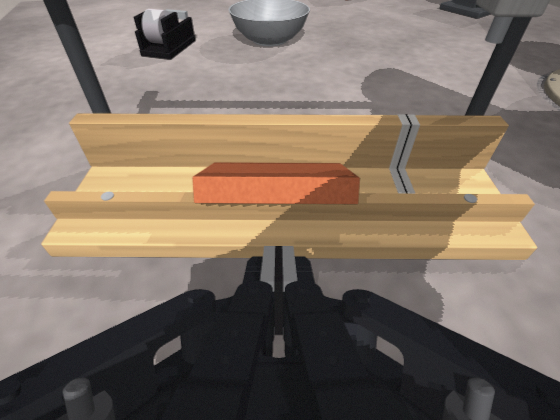

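```bash
python3 -m handwheel '[[23,0,8,0.4,0,0.2,1],[23,-1,8,0,0,0,1],[23,-1,8,0,0,0,1],[0,0,0,0,0,0,1],[0,0,0,0,0,0,1]]'
python3 - <<'E'
from h import *
plan([-92,10,40],rot(30))
crop("wrist",0,0,560,420,1,"pics/w4.png")
E
```

```text
clock: 4.22
position: [567.9, 163.1, 51.2]
orientation: [-178.7, 30.6, -103.8]
force: [0.7, 0.5, 0.5]
finger_gap: -0.0
t 4.22 tcp jig [-127.4   14.    51.2] F jig [-0.7  0.6  0.5] gap -0.0
rotvec [-0.9  0.6  0.6] shift now-axes [36.1  4.3 -8.4] shift target-axes [36.2  4.  -8. ]
joints [  22.1   56.3   59.6  -45.8  103.4 -137.3]
```

View pics/w4.png

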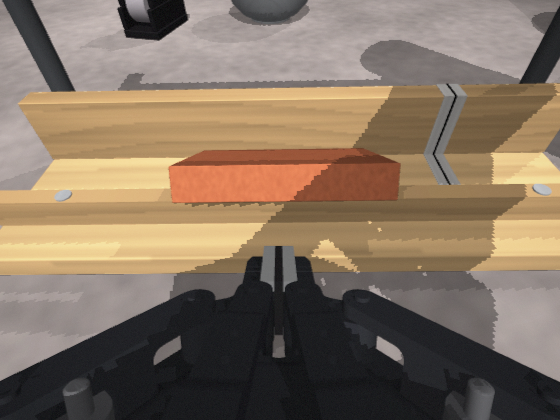

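```bash
python3 -m handwheel '[[5,3,9.5,-0.9,0.6,0.6,1],[0,0,0,0,0,0,1],[0,0,0,0,0,0,1]]'
python3 - <<'E'
from h import *
plan([-92,10,40],rot(30))
E
```

```text
clock: 4.65
position: [565.5, 165.6, 40.6]
orientation: [-180.0, 30.0, -104.5]
force: [-0.0, -0.3, 0.0]
finger_gap: 0.2
t 4.65 tcp jig [-129.2   11.1   40.6] F jig [0.3 0.  0. ] gap 0.2
rotvec [0.03 0.03 0.07] shift now-axes [ 32.5   1.1 -18.1] shift target-axes [ 32.5   1.1 -18.1]
joints [  22.3   57.4   59.3  -45.6  103.7 -137.4]
```

```bash
python3 -m handwheel '[[10.5,0,-6,0,0,0,1],[10.5,0,-6,0,0,0,1],[10.5,0,-6,0,0,0,1],[0,0,0,0,0,0,1]]'
python3 - <<'E'
from h import *
plan([-92,10,42],rot(30))
crop("wrist",100,100,360,240,2,"pics/w5.png")
E
```

```text
clock: 5.15
position: [555.7, 127.3, 40.8]
orientation: [-180.0, 30.0, -104.5]
force: [-0.2, 1.0, 0.5]
finger_gap: 0.2
t 5.15 tcp jig [-89.7  11.2  40.8] F jig [-0.9 -0.4  0.5] gap 0.2
rotvec [-0.    0.02  0.03] shift now-axes [-2.6  1.2  0.1] shift target-axes [-2.6  1.2  0.1]
joints [  19.7   55.2   65.2  -46.6   99.5 -136.3]
```

View pics/w5.png

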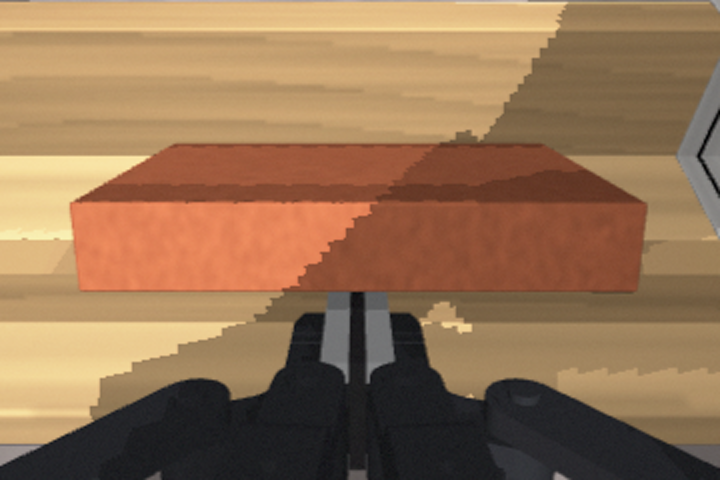

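```bash
python3 -m handwheel '[[-1,0,-2,0,0,0,1],[1.5,0,-4.2,0,0,0,1],[1.5,0,-4.2,0,0,0,1],[1.5,0,-4.2,0,0,0,1],[1.5,0,-4.2,0,0,0,1],[0,0,0,0,0,0,1]]'
python3 - <<'E'
from h import *
plan([-92,10,42],rot(30))
crop("wrist",100,100,360,240,2,"pics/w6.png")
E
```

```text
clock: 5.95
position: [552.5, 114.6, 55.5]
orientation: [-179.9, 30.1, -104.4]
force: [0.7, 1.8, -0.6]
finger_gap: 0.1
t 5.95 tcp jig [-76.6  11.3  55.5] F jig [-1.9  0.2 -0.6] gap 0.1
rotvec [-0.01  0.12  0.15] shift now-axes [-6.6  1.3 19.4] shift target-axes [-6.6  1.3 19.4]
joints [  18.7   53.3   67.   -47.2   98.9 -136.9]
```

View pics/w6.png

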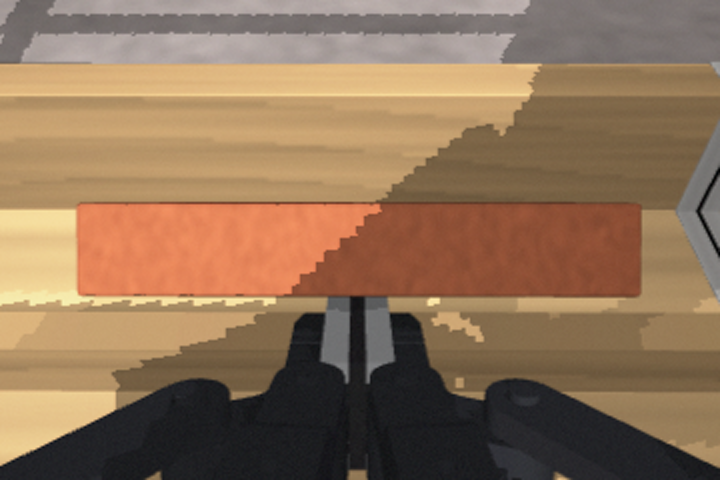

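```bash
python3 -m handwheel '[[3.3,0,-4.3,0,0,0,1],[3.3,0,-4.3,0,0,0,1],[3.3,0,-4.3,0,0,0,1],[4,0,-3.3,0,0,0,1],[4,0,-3.3,0,0,0,1],[0,0,0,0,0,0,1]]'
python3 - <<'E'
from h import *
plan([-92,10,42],rot(30))
crop("wrist",100,100,360,240,2,"pics/w7.png")
E
```

```text
clock: 6.75
position: [545.7, 88.1, 63.9]
orientation: [-179.9, 30.1, -104.4]
force: [-0.5, -0.7, 0.8]
finger_gap: 0.1
t 6.75 tcp jig [-49.2  11.3  63.9] F jig [ 0.8 -0.3  0.8] gap 0.1
rotvec [-0.01  0.08  0.12] shift now-axes [-26.1   1.3  40.4] shift target-axes [-26.1   1.3  40.4]
joints [  16.8   51.4   70.5  -48.2   96.7 -137. ]
```

View pics/w7.png

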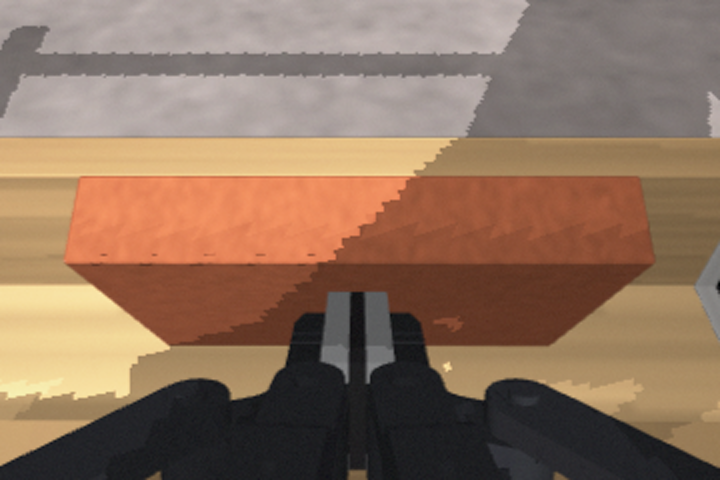

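```bash
python3 -m handwheel '[[2.5,0,-1.1,0,0,0,1],[2.5,0,-1.1,0,0,0,1],[2.5,0,-1.1,0,0,0,1],[2.5,0,-1.1,0,0,0,1],[0,0,0,0,0,0,1],[0,0,0,0,0,0,1]]'
python3 - <<'E'
from h import *
plan([-92,10,42],rot(30))
crop("wrist",100,100,360,240,2,"pics/w8.png")
E
```

```text
clock: 7.55
position: [542.8, 77.1, 62.3]
orientation: [-179.9, 30.1, -104.4]
force: [0.1, -0.7, -0.2]
finger_gap: 0.3
t 7.55 tcp jig [-37.9  11.4  62.3] F jig [ 0.6  0.2 -0.2] gap 0.3
rotvec [0.01 0.07 0.14] shift now-axes [-36.6   1.3  44.7] shift target-axes [-36.7   1.4  44.7]
joints [  15.9   51.    72.   -48.6   95.4 -136.6]
```

View pics/w8.png

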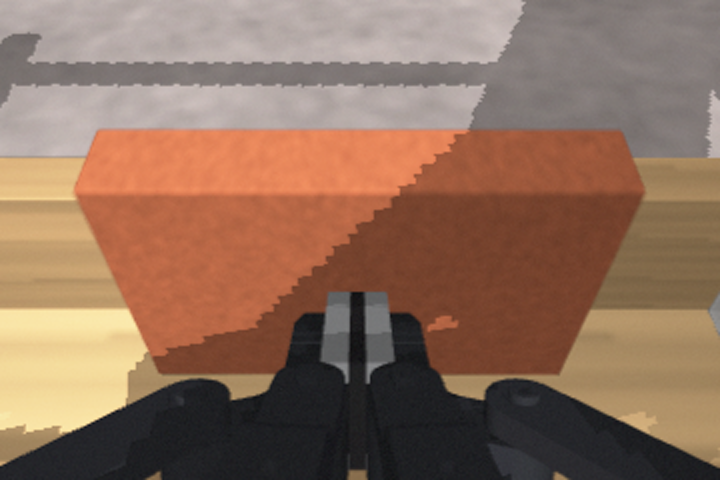

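```bash
python3 -m handwheel '[[3.5,0,6,0,0,0,1],[3.5,0,6,0,0,0,1],[2.6,0,-1.5,0,0,0,1],[2.6,0,-1.5,0,0,0,1],[0,0,0,0,0,0,1]]'
python3 - <<'E'
from h import *
plan([-92,10,42],rot(30))
E
```

```text
clock: 8.22
position: [541.1, 70.9, 47.1]
orientation: [-180.0, 30.0, -104.4]
force: [0.2, 0.2, 0.2]
finger_gap: 0.0
t 8.22 tcp jig [-31.4  11.3  47.1] F jig [-0.3  0.1  0.2] gap 0.0
rotvec [0.05 0.05 0.13] shift now-axes [-49.9   1.1  34.7] shift target-axes [-49.9   1.3  34.7]
joints [  15.5   51.9   73.   -48.8   93.8 -135.4]
```

```bash
python3 -m handwheel '[[1.8,0,-1,0,0,0,1],[1.8,0,-1,0,0,0,1],[1.3,0,-0.7,0,0,0,1],[0,0,0,0,0,0,1]]'
python3 - <<'E'
from h import *
plan([-92,10,42],rot(30))
crop("wrist",100,100,360,240,2,"pics/w9.png")
E
```

```text
clock: 8.72
position: [539.9, 65.2, 47.4]
orientation: [-179.9, 30.1, -104.4]
force: [-0.0, 1.2, 0.7]
finger_gap: 0.3
t 8.72 tcp jig [-25.6  11.4  47.4] F jig [-1.2 -0.3  0.7] gap 0.3
rotvec [-0.    0.08  0.16] shift now-axes [-54.7   1.3  38. ] shift target-axes [-54.8   1.4  37.9]
joints [  15.    51.6   73.7  -49.1   93.2 -135.3]
```

View pics/w9.png

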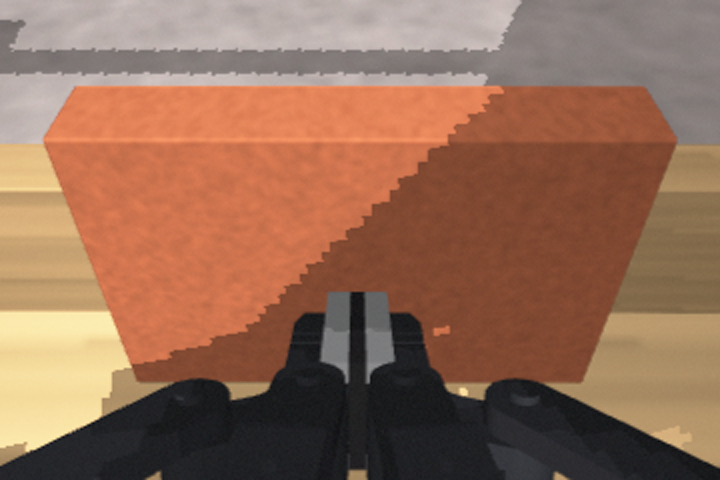

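```bash
python3 -m handwheel '[[1.3,0,-0.7,0,0,0,1],[1,0,-0.6,0,0,0,1],[0,0,0,0,0,0,1]]'
python3 - <<'E'
from h import *
plan([-92,10,42],rot(30))
E
```

```text
clock: 9.15
position: [539.7, 64.3, 47.3]
orientation: [-179.8, 30.3, -104.2]
force: [-0.5, 0.7, -0.6]
finger_gap: 0.1
t 9.15 tcp jig [-24.7  11.5  47.3] F jig [-0.6 -0.7 -0.6] gap 0.1
rotvec [-0.02  0.26  0.29] shift now-axes [-55.5   1.2  38.5] shift target-axes [-55.6   1.5  38.3]
joints [  14.9   51.5   74.   -49.1   92.9 -135.2]
```

```bash
python3 -m handwheel '[[2,0,-1.1,0,0,0,1]]'; python3 -m handwheel '[[2,0,-1.1,0,0,0,1]]'
python3 - <<'E'
from h import *
plan([-92,10,42],rot(30))
E
```

```text
clock: 9.28
position: [539.5, 63.5, 47.1]
orientation: [-179.7, 30.4, -104.1]
force: [2.8, 21.9, 3.3]
finger_gap: -0.1
clock: 9.4
position: [539.6, 63.4, 47.0]
orientation: [-179.6, 30.7, -103.9]
force: [2.0, 25.1, 4.5]
finger_gap: -0.3
t 9.4 tcp jig [-23.8  11.6  47. ] F jig [-24.8  -4.4   4.5] gap -0.3
rotvec [-0.09  0.68  0.53] shift now-axes [-56.1   1.1  39.1] shift target-axes [-56.6   1.6  38.4]
joints [  14.8   51.3   74.3  -49.    92.3 -135.1]
```

```bash
cat >> h.py <<'E'
def roty(alpha,psi):
    return JR()@R.from_euler('z',psi,degrees=True).as_matrix()@JR().T@rot(alpha)
E
python3 -m handwheel '[[-12,0,0,0,0,0,1],[-20,0,0,0,0,0,1],[-20,0,0,0,0,0,1],[0,-24,0,0,0,0,1],[0,-24,0,0,0,0,1],[0,-24,0,0,0,0,1],[0,-24,0,0,0,0,1],[0,0,0,0,0,0,1]]'
python3 - <<'E'
from h import *
plan([-60,110,60],roty(30,-12))
crop("wrist",0,0,560,420,1,"pics/w10.png"); crop("side",175,165,200,150,4,"pics/s10.png")
E
```

```text
clock: 10.4
position: [645.8, 84.1, 75.9]
orientation: [-179.7, 30.5, -104.0]
force: [0.2, 0.0, -0.2]
finger_gap: -0.0
t 10.4 tcp jig [-70.5 109.2  75.9] F jig [-0.1  0.2 -0.2] gap -0.0
rotvec [ 6.01  0.53 10.81] shift now-axes [17.1 -0.6  8.4] shift target-axes [16.7 -2.9  8.7]
joints [  14.3   57.6   51.4  -51.1  102.8 -148.3]
```

View pics/w10.png

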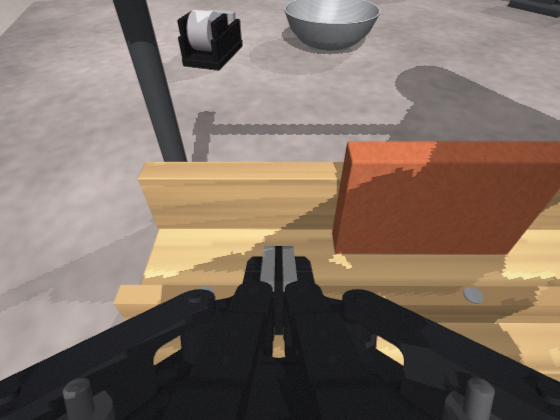

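View pics/s10.png

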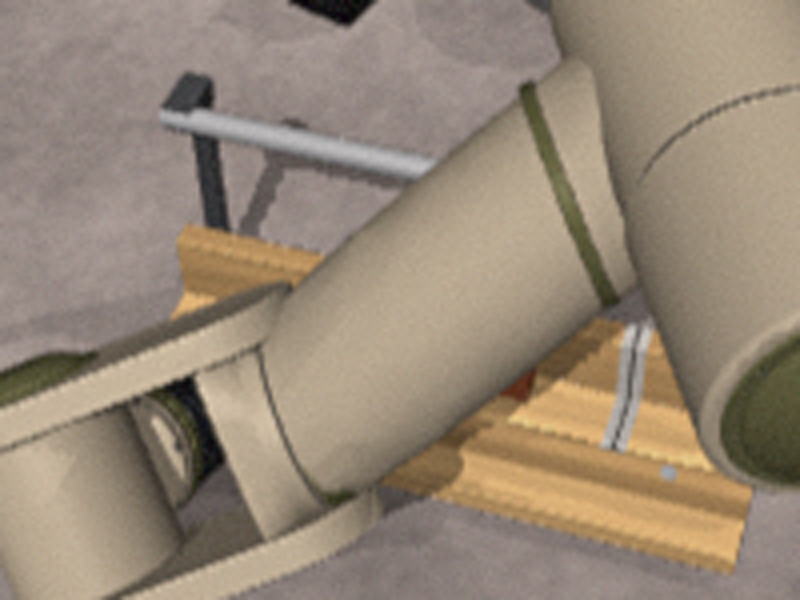

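```bash
python3 -m handwheel '[[0,0,0,3,0.3,5.4,1],[0,0,0,3,0.3,5.4,1],[8,0,4,0,0,0,1],[8,0,4,0,0,0,1],[0,0,0,0,0,0,1]]'
python3 - <<'E'
from h import *
plan([-16,108,45],roty(30,-12))
crop("scene",100,50,280,210,2.8,"pics/sc11.png")
E
```

```text
clock: 11.12
position: [636.3, 77.9, 60.6]
orientation: [179.7, 29.7, -116.6]
force: [-0.1, -0.3, 0.6]
finger_gap: 0.2
t 11.12 tcp jig [-62.1 101.6  60.6] F jig [ 0.3 -0.   0.6] gap 0.2
rotvec [ 0.31 -0.28 -0.03] shift now-axes [ 45.7 -15.8  -8.3] shift target-axes [ 45.7 -15.8  -8.4]
joints [  12.1   61.4   45.2  -47.1  112.2 -144.3]
```

View pics/sc11.png

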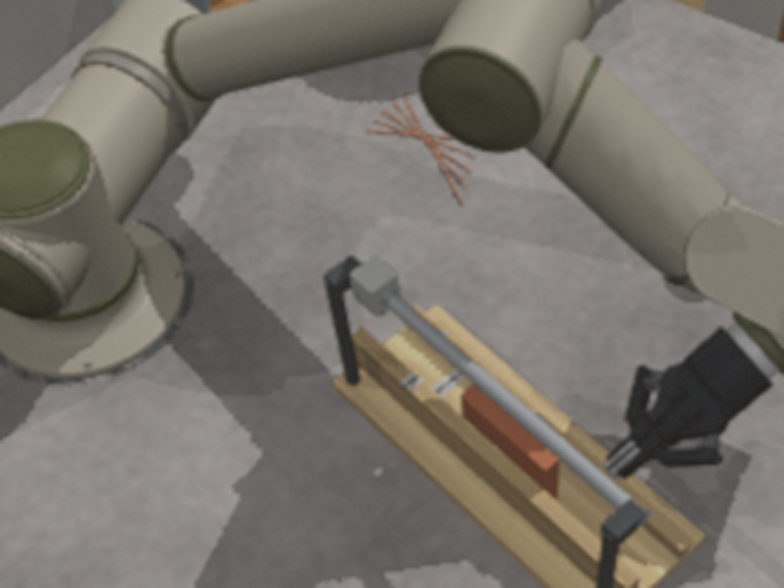

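```bash
python3 -m handwheel '[[0,-15,0,0.3,-0.3,0,1],[15,0,-2.5,0,0,0,1],[15,0,-3,0,0,0,1],[15,0,-3,0,0,0,1],[0,0,0,0,0,0,1]]'
python3 - <<'E'
from h import *
plan([-16,95,45],roty(30,-12))
crop("wrist",100,50,400,300,2,"pics/w12.png")
E
```

```text
clock: 11.8
position: [630.3, 33.5, 47.1]
orientation: [-179.9, 30.1, -116.1]
force: [0.2, 1.1, -0.4]
finger_gap: -0.2
t 11.8 tcp jig [-17.6 107.   47.1] F jig [-1.2 -0.1 -0.4] gap -0.2
rotvec [0.07 0.13 0.35] shift now-axes [ 4.5 11.4 -0.2] shift target-axes [ 4.6 11.4 -0.2]
joints [   8.9   60.    51.   -47.6  106.5 -142.7]
```

View pics/w12.png

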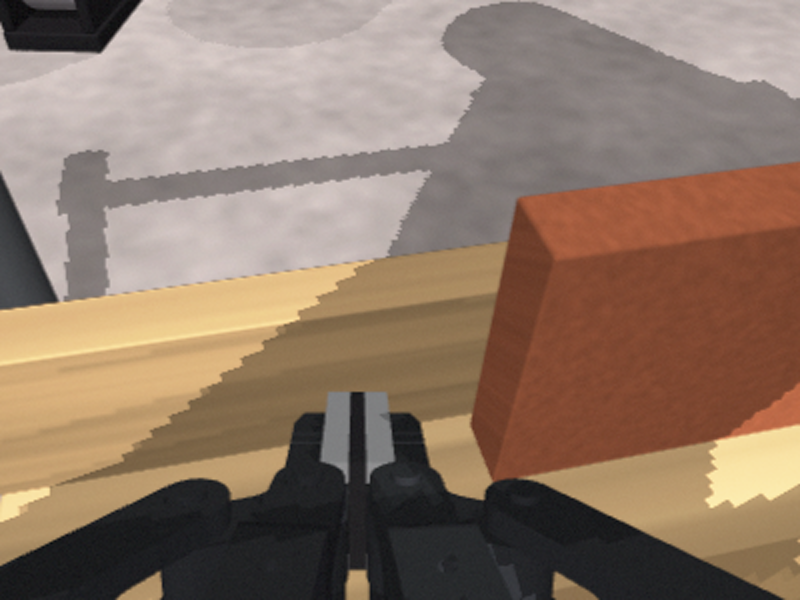

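```bash
python3 -m handwheel '[[6.5,-1.4,-1.5,0,0,0.3,1],[1.4,7.3,-0.8,0,0,0,1],[1.3,7.3,-0.8,0,0,0,1],[0,0,0,0,0,0,1]]'
python3 - <<'E'
from h import *
plan([-11,82,45],roty(30,-12))
crop("wrist",100,50,400,300,2,"pics/w13.png")
E
```

```text
clock: 12.35
position: [613.9, 32.8, 45.9]
orientation: [-179.9, 30.2, -116.3]
force: [-0.6, 0.9, 0.8]
finger_gap: -0.2
t 12.35 tcp jig [-12.9  91.3  45.9] F jig [-0.8 -0.9  0.8] gap -0.2
rotvec [0.05 0.21 0.2 ] shift now-axes [ 3.6  8.7 -1.1] shift target-axes [ 3.7  8.7 -1.1]
joints [   9.    58.7   54.6  -46.9  105.  -140.8]
```

View pics/w13.png

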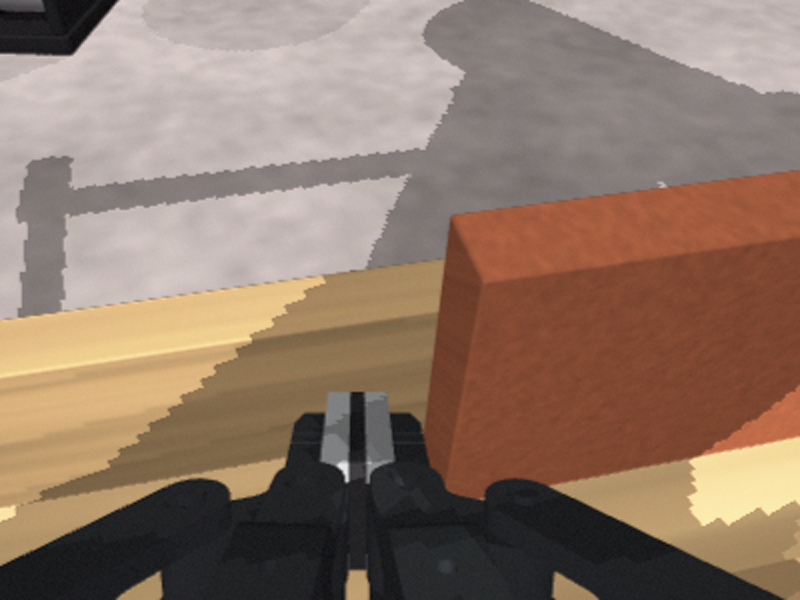

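```bash
python3 -m handwheel '[[1.5,3.9,-1,0,0,0,1],[1.2,3.9,-0.5,0,0,0,1],[1.2,3.9,-0.5,0,0,0,1]]'
python3 - <<'E'
from h import *
plan([-11,82,45],roty(30,-12))
crop("wrist",100,50,400,300,2,"pics/w14.png")
E
```

```text
clock: 12.78
position: [601.7, 34.0, 45.7]
orientation: [-179.8, 30.3, -116.2]
force: [2.4, 0.4, 1.5]
finger_gap: -0.1
t 12.78 tcp jig [-10.9  79.1  45.7] F jig [-1.   2.2  1.5] gap -0.1
rotvec [-0.03  0.26  0.27] shift now-axes [-0.3 -2.8  1. ] shift target-axes [-0.3 -2.8  1. ]
joints [   9.3   57.7   57.3  -46.4  104.  -139.3]
```

View pics/w14.png

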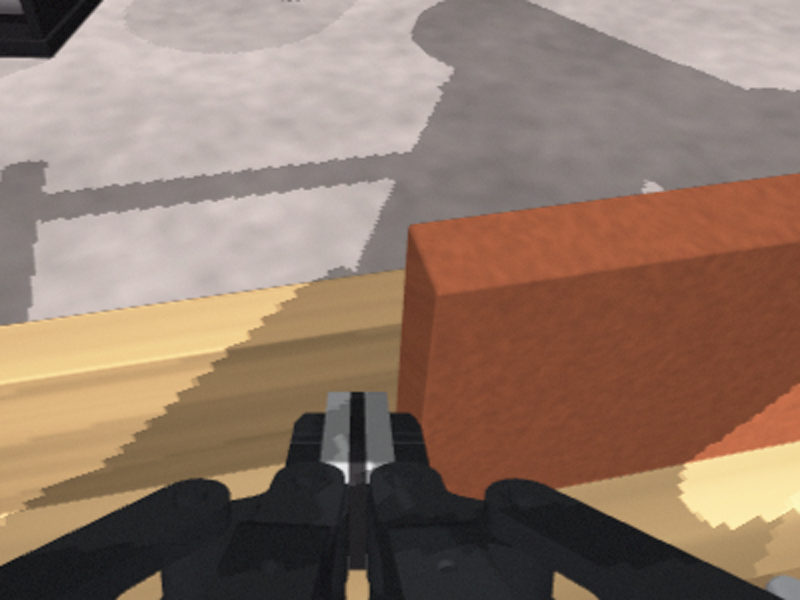

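```bash
python3 -m handwheel '[[0.8,4.4,-0.4,0,0.2,0.2,1],[0.8,4.4,-0.5,0,0,0,1],[0.8,4.4,-0.5,0,0,0,1],[0.8,4.4,-0.5,0,0,0,1]]'
python3 - <<'E'
from h import *
plan([-11,60,45],roty(30,-12))
crop("wrist",100,50,400,300,2,"pics/w15.png")
E
```

```text
clock: 13.32
position: [583.1, 38.8, 45.8]
orientation: [-179.9, 30.1, -116.4]
force: [2.6, -0.5, 0.1]
finger_gap: -0.3
t 13.32 tcp jig [-10.9  60.   45.8] F jig [-0.2  2.6  0.1] gap -0.3
rotvec [-0.04  0.07  0.08] shift now-axes [ 0.3 -0.   0.7] shift target-axes [ 0.3 -0.   0.7]
joints [   9.9   56.5   60.6  -45.7  103.2 -137.3]
```

View pics/w15.png

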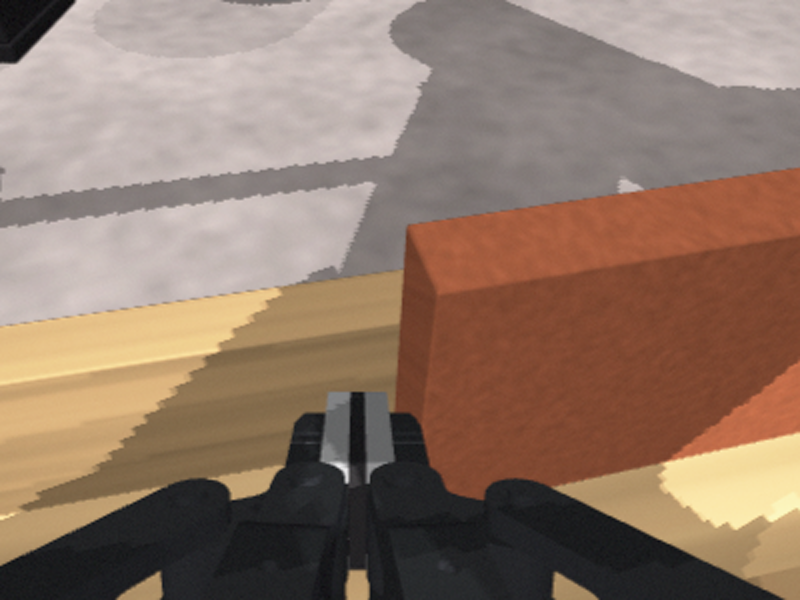

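```bash
python3 -m handwheel '[[0.9,4.4,-0.3,0,0,0,1],[0.8,4.4,-0.4,0,0,0,1],[0.8,4.4,-0.4,0,0,0,1],[0.8,4.4,-0.4,0,0,0,1],[0.8,4.4,-0.4,0,0,0,1],[0.8,4.4,-0.4,0,0,0,1],[0.8,4.4,-0.4,0,0,0,1]]'
python3 - <<'E'
from h import *
plan([-11,18,45],roty(30,-12))
crop("wrist",0,0,560,420,1.4,"pics/w16.png");crop("scene",200,130,170,150,4,"pics/sc16.png");
E
```

```text
clock: 14.25
position: [550.7, 47.5, 45.7]
orientation: [-179.8, 30.1, -116.4]
force: [2.0, -1.2, 0.6]
finger_gap: 0.1
t 14.25 tcp jig [-11.2  26.3  45.7] F jig [0.7 2.2 0.6] gap 0.1
rotvec [-0.08  0.05  0.13] shift now-axes [ 2.   8.1 -0.4] shift target-axes [ 2.   8.1 -0.4]
joints [  11.1   54.4   66.4  -44.5  101.3 -133.9]
```

View pics/w16.png

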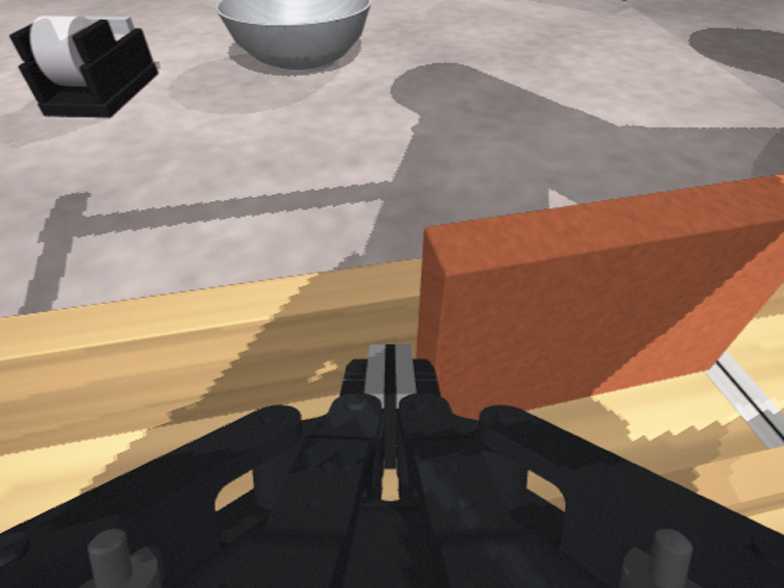

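View pics/sc16.png

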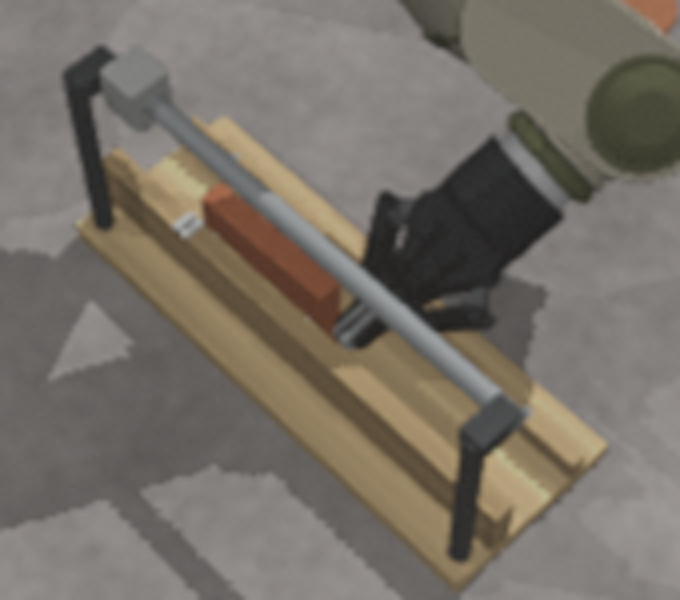

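```bash
python3 - <<'E'
from h import *
s,Rm=st(); im=read_camera("wrist"); cv2.imwrite("pics/w17full.png",im)
crop("wrist",440,220,120,100,6,"pics/w17.png",im); np.savez('w17.npz',p=s['position'],R=Rm)
E
```

```text
(no output)
```

View pics/w17.png

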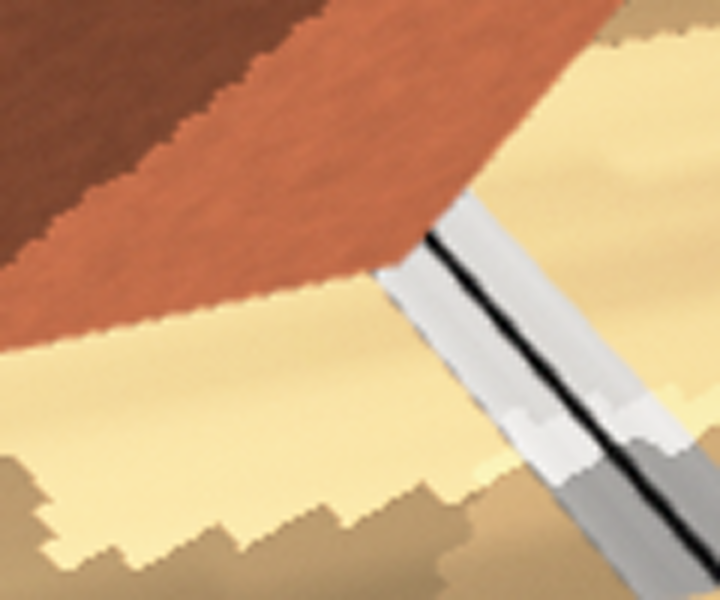

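Tile's leading bottom corner is at crop (402,264); the line runs (430,238)→(718,570).

```bash
python3 - <<'E'
from h import *
f=np.load('w17.npz');p,Rm=f['p'],f['R']
A=lambda u,v:(440+(u+.5)/6-.5,220+(v+.5)/6-.5)
for n,u in [('corner',(402,264)),('line a',(430,238)),('line b',(610,445)),('line c',(718,570)),('tile bottom l',(2,350)),('inlay edge near corner',(376,272)),('inlay far',(468,192))]: print(n,w2j(wz(A(*u),18,p,Rm)).round(1))
plan([-11,18,45],roty(30,-12))
E
```

```text
corner [ -20.6 -104.4   18. ]
line a [ -18.5 -109.1   18. ]
line b [ -41.1 -109.2   18. ]
line c [ -53.  -109.2   18. ]
tile bottom l [-21.3 -62.4  18. ]
inlay edge near corner [ -20.9 -101.4   18. ]
inlay far [ -14.5 -116.5   18. ]
t 14.4 tcp jig [-11.2  26.1  45.6] F jig [-0.5  0.7  0.1] gap 0.2
rotvec [-0.04  0.04  0.08] shift now-axes [ 1.9  7.9 -0.5] shift target-axes [ 1.9  7.9 -0.5]
joints [  11.1   54.4   66.4  -44.4  101.3 -133.9]
```

```bash
python3 -m handwheel '[[0.4,2.1,-0.2,0,0,0,1],[0.4,2.1,-0.2,0,0,0,1],[0,0,0,0,0,0,1]]'; python3 - <<'E'
from h import *
plan([-11,18,45],roty(30,-12))
s,Rm=st(); im=read_camera("wrist"); cv2.imwrite("pics/w18full.png",im)
crop("wrist",440,220,120,100,6,"pics/w18.png",im); np.savez('w18.npz',p=s['position'],R=Rm)
E
```

```text
clock: 14.78
position: [546.4, 48.6, 45.5]
orientation: [-179.9, 30.0, -116.4]
force: [1.7, -0.4, 0.8]
finger_gap: -0.2
t 14.78 tcp jig [-11.2  21.9  45.5] F jig [-0.   1.8  0.8] gap -0.2
rotvec [-0.07  0.05  0.1 ] shift now-axes [ 1.1  3.8 -0. ] shift target-axes [ 1.1  3.8 -0. ]
joints [  11.3   54.1   67.2  -44.3  101.1 -133.4]
```

View pics/w18.png

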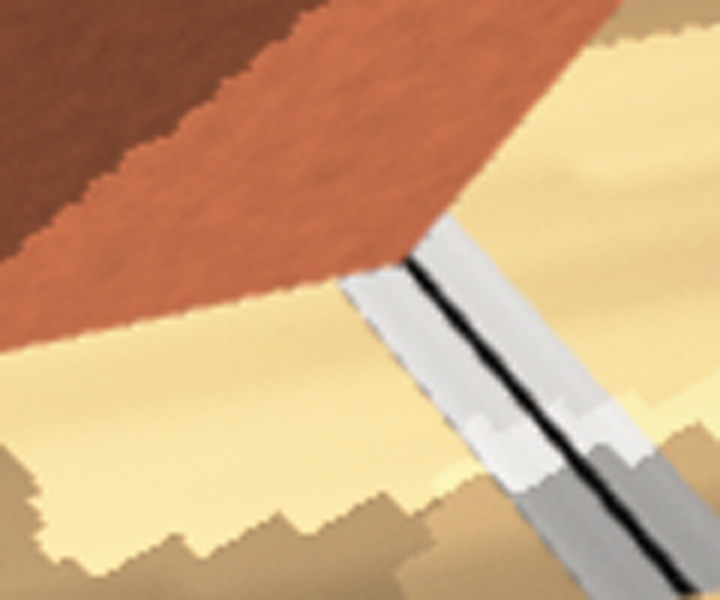

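```bash
python3 -m handwheel '[[-0.8,-4,0.4,0,0,0,1],[-1.5,-8,0.8,0,0,0,1],[-2,-10,1,0,0,0,1],[-20,0,0,0,0,0,1],[-30,0,0,0,0,0,1],[-30,0,0,0,0,0,1],[-30,0,0,0,0,0,1],[0,0,0,0,0,0,1]]'; python3 - <<'E'
from h import *
plan([-130,-50,110],roty(30,-12))
s,Rm=st(); im=read_camera("wrist"); cv2.imwrite("pics/w19full.png",im)
np.savez('w19.npz',p=s['position'],R=Rm); crop("wrist",200,50,320,240,2.5,"pics/w19.png",im)
crop("scene",200,130,170,150,4,"pics/sc19.png")
E
```

```text
clock: 15.82
position: [614.9, 128.9, 101.0]
orientation: [179.9, 30.0, -116.8]
force: [-0.6, 0.4, -0.5]
finger_gap: -0.1
t 15.82 tcp jig [-106.    68.1  101. ] F jig [-0.2 -0.6 -0.5] gap -0.1
rotvec [-0.01  0.03 -0.22] shift now-axes [ -3.1 120.5  -8.4] shift target-axes [ -3.5 120.5  -8.4]
joints [  16.    58.8   44.2  -45.7  117.5 -143.8]
```

View pics/w19.png

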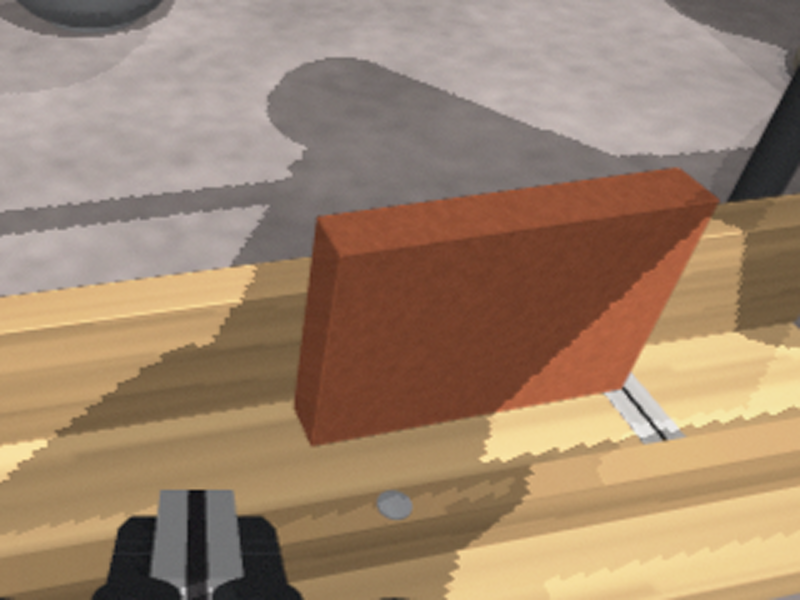

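View pics/sc19.png

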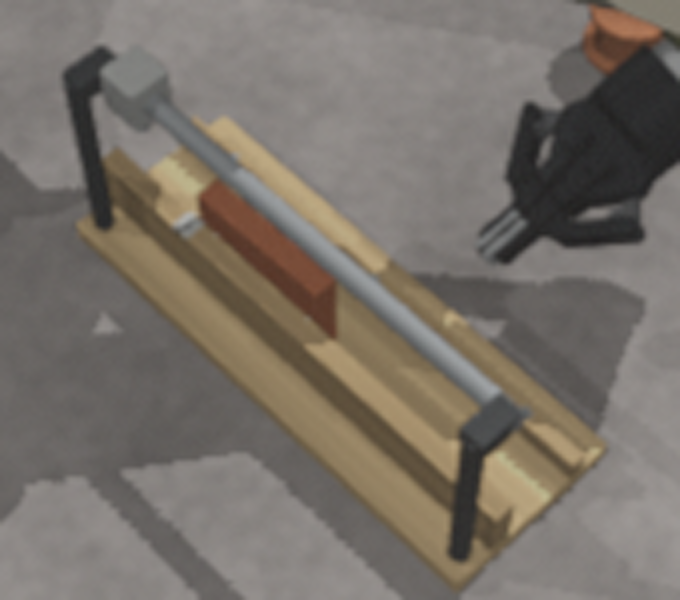

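```bash
python3 - <<'E'
from h import *
f=np.load('w19.npz');p,Rm=f['p'],f['R']
A=lambda u,v:(200+(u+.5)/2.5-.5,50+(v+.5)/2.5-.5)
for n,u,z in [('lead front',(626,388),18),('trail front',(313,444),18),('trail back',(295,408),18),('line',(628,388),18),('line2',(663,438),18),('top trail front',(341,256),98),('top trail back',(316,217),98),('top lead front',(717,201),98),('top lead back',(680,169),98),('fence foot l',(100,442),18)]: print(n,w2j(wz(A(*u),z,p,Rm)).round(1))
E
```

```text
lead front [ -21.  -110.1   18. ]
trail front [-22.9   9.3  18. ]
trail back [-5.4 10.3 18. ]
line [ -21.2 -110.8   18. ]
line2 [ -45.5 -108.7   18. ]
top trail front [-25.8  10.9  98. ]
top trail back [-6.6 11.7 98. ]
top lead front [ -23.2 -105.    98. ]
top lead back [  -5.  -105.5   98. ]
fence foot l [-6.8 79.8 18. ]
```

```bash
python3 - <<'E'
from h import *
im=cv2.imread("pics/w19full.png"); crop("",285,130,100,110,5.4,"pics/w19z.png",im)
E
```

```text
(no output)
```

View pics/w19z.png

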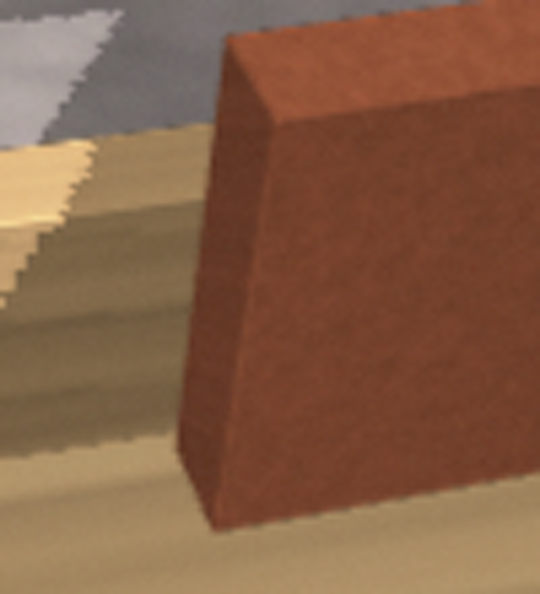

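```bash
python3 -m handwheel '[[0,20,0,-3,0,-5.4,1],[0,20,0,-3,0,-5.4,1],[0,15,0,0,0,0,1],[0,0,0,0,0,0,1]]'; python3 - <<'E'
from h import *
plan([-40,-3,49],rot(30))
E
```

```text
clock: 16.42
position: [560.1, 142.9, 97.3]
orientation: [179.5, 29.8, -104.6]
force: [-0.3, 0.1, -1.0]
finger_gap: -0.1
t 16.43 tcp jig [-105.9   11.6   97.3] F jig [ 0.  -0.3 -1. ] gap -0.1
rotvec [ 0.45 -0.24 -0.02] shift now-axes [81.2 14.5  9.3] shift target-axes [81.2 14.6  8.9]
joints [  20.8   52.1   61.6  -47.2  105.1 -141.2]
```

```bash
python3 -m handwheel '[[20,14,2,0.4,-0.2,0,1],[20,0,2,0,0,0,1],[18,0,2,0,0,0,1],[14,0,1.5,0,0,0,1],[0,0,0,0,0,0,1]]'; python3 - <<'E'
from h import *
plan([-32,-3,49],rot(30))
s,Rm=st(); im=read_camera("wrist"); cv2.imwrite("pics/w20full.png",im); crop("",60,60,400,280,2,"pics/w20.png",im)
E
```

```text
clock: 17.05
position: [533.1, 84.1, 52.3]
orientation: [179.9, 30.0, -104.9]
force: [-0.4, -0.0, 0.9]
finger_gap: -0.4
t 17.05 tcp jig [-42.2   0.1  52.3] F jig [ 0.1 -0.4  0.9] gap -0.4
rotvec [-0.08 -0.03 -0.29] shift now-axes [10.5  3.1 -2.3] shift target-axes [10.5  3.1 -2.3]
joints [  16.7   51.5   72.9  -47.8   95.2 -135. ]
```

View pics/w20.png

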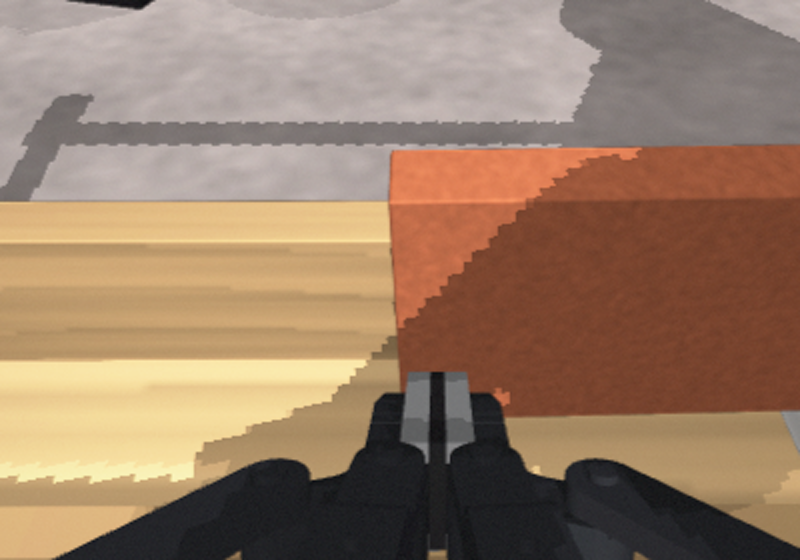

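```bash
python3 -m handwheel '[[4.3,4,-1.5,0,0,-0.2,1],[4.3,0,-1.8,0,0,0,1],[2.5,0,-1.2,0,0,0,1],[1.7,0,-1,0,0,0,1],[1.7,0,-1,0,0,0,1]]'; python3 -m handwheel '[[1.5,0,-0.9,0,0,0,1]]'; python3 - <<'E'
from h import *
plan([-32,-3,49],rot(30))
E
```

```text
clock: 17.73
position: [525.8, 70.5, 51.7]
orientation: [-179.8, 30.1, -104.4]
force: [0.3, -0.3, 0.1]
finger_gap: 0.2
clock: 17.85
position: [525.4, 68.7, 51.8]
orientation: [-179.7, 30.1, -104.4]
force: [1.8, 0.8, 1.2]
finger_gap: -0.2
t 17.85 tcp jig [-25.3  -3.4  51.8] F jig [-1.3  1.6  1.2] gap -0.2
rotvec [-0.19  0.08  0.12] shift now-axes [-4.3 -0.4  5.8] shift target-axes [-4.3 -0.4  5.8]
joints [  15.6   50.5   75.8  -48.6   93.  -134. ]
```

```bash
python3 -m handwheel '[[1.4,0,-0.8,0,0,0,1]]'; python3 -m handwheel '[[1.4,0,-0.8,0,0,0,1]]';python3 -m handwheel '[[1.4,0,-0.8,0,0,0,1]]'; python3 - <<'E'
from h import *
plan([-32,-3,49],rot(30))
crop("wrist",60,60,400,280,2,"pics/w21.png")
E
```

```text
clock: 17.98
position: [525.2, 67.2, 52.0]
orientation: [-179.7, 30.1, -104.4]
force: [0.7, 1.2, 1.7]
finger_gap: 0.0
clock: 18.1
position: [525.3, 66.5, 51.9]
orientation: [-179.6, 30.2, -104.3]
force: [3.3, 16.0, 2.3]
finger_gap: 0.2
clock: 18.23
position: [525.3, 66.5, 51.9]
orientation: [-179.5, 30.4, -104.1]
force: [1.7, 16.3, 2.9]
finger_gap: -0.2
t 18.23 tcp jig [-23.2  -2.9  51.9] F jig [-16.2  -2.5   2.9] gap -0.2
rotvec [-0.29  0.42  0.34] shift now-axes [-6.1  0.1  7. ] shift target-axes [-6.2  0.1  6.9]
joints [  15.4   50.2   76.2  -48.6   92.4 -133.9]
```

View pics/w21.png

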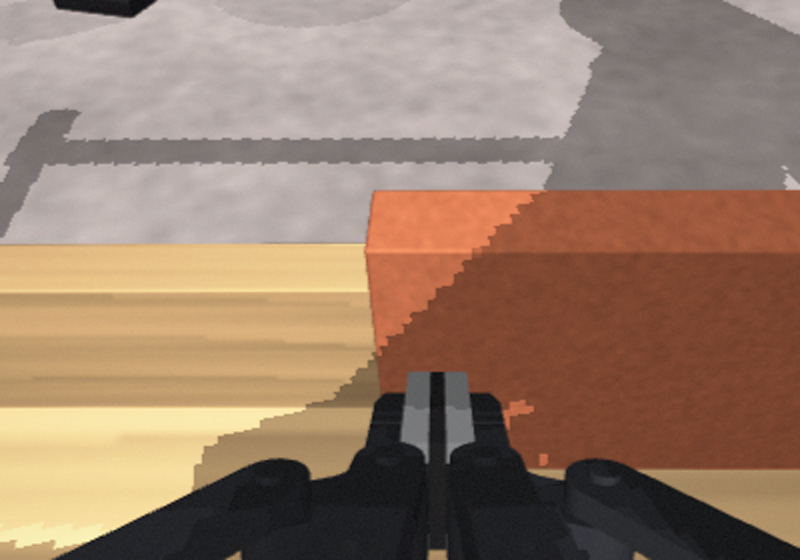

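```bash
python3 -m handwheel '[[-4,0,2.3,0,0,0,1],[-15,0,0,0,0,0,1],[-25,0,0,0,0,0,1],[-25,15,0,0,0,0,1],[-20,25,0,0,0,0,1],[0,25,0,0,0,0,1],[0,25,0,0,0,0,1],[0,0,0,0,0,0,1],[0,0,0,0,0,0,1]]'; python3 - <<'E'
from h import *
plan([-32,-3,49],rot(30))
s,Rm=st(); im=read_camera("wrist"); cv2.imwrite("pics/w22full.png",im); crop("",100,60,400,300,2,"pics/w22.png",im)
np.savez('w22.npz',p=s['position'],R=Rm)
E
```

```text
clock: 19.4
position: [456.9, 171.0, 98.3]
orientation: [-179.4, 30.5, -104.1]
force: [-0.2, 0.2, 0.1]
finger_gap: -0.1
t 19.4 tcp jig [-107.1  -95.4   98.3] F jig [-0.2 -0.3  0.1] gap -0.1
rotvec [-0.36  0.52  0.39] shift now-axes [ 90.4 -91.8   4.9] shift target-axes [ 89.8 -92.4   5.2]
joints [  26.5   46.1   76.   -41.9  101.9 -130.5]
```

View pics/w22.png

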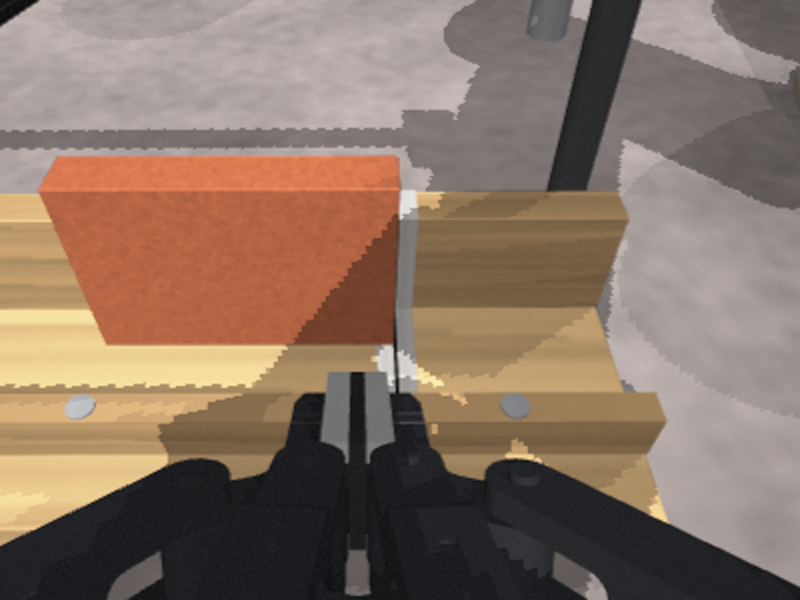

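```bash
python3 - <<'E'
from h import *
im=cv2.imread("pics/w22full.png"); crop("",270,140,60,125,5,"pics/w22z.png",im)
E
```

```text
(no output)
```

View pics/w22z.png

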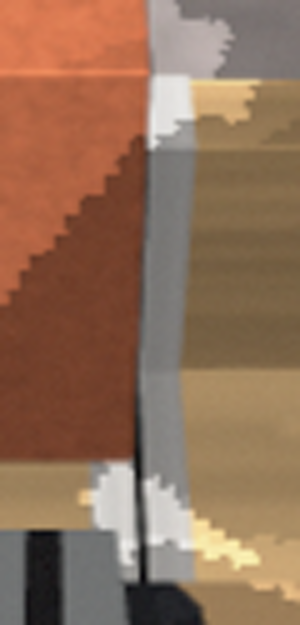

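```bash
python3 -m handwheel '[[-25,0,0,0,0,0,1],[-25,0,0,0,0,0,1],[0,0,0,0,0,0,1],[0,0,0,0,0,0,1]]'; python3 - <<'E'
from h import *
plan([-32,-3,49],rot(30))
a=cv2.imread("pics/a_scene.png");b=read_camera("scene");cv2.imwrite("pics/sc23.png",b)
crop("",200,130,170,150,4,"pics/sc23z.png",b)
for n,(x,y,w,h) in {'bowl':(120,290,75,70),'disp':(190,340,65,55)}.items(): print(n,np.abs(a[y:y+h,x:x+w].astype(int)-b[y:y+h,x:x+w]).mean())
cv2.imwrite("pics/si23.png",read_camera("side"))
E
```

```text
clock: 19.95
position: [469.6, 211.9, 123.4]
orientation: [-179.5, 30.5, -104.3]
force: [-0.4, -0.4, -0.5]
finger_gap: -0.1
t 19.95 tcp jig [-149.9  -93.4  123.4] F jig [ 0.5 -0.3 -0.5] gap -0.1
rotvec [-0.44  0.5   0.18] shift now-axes [139.7 -89.9   5. ] shift target-axes [139.3 -90.4   5.5]
joints [  29.1   46.9   68.3  -41.3  108.7 -133.3]
bowl 4.736253968253968
disp 4.314405594405595
```

View pics/sc23.png

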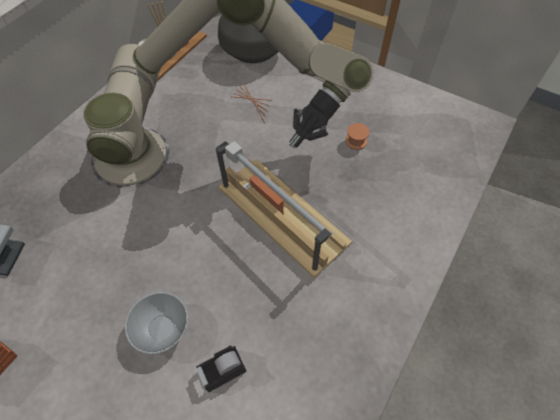

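View pics/sc23z.png

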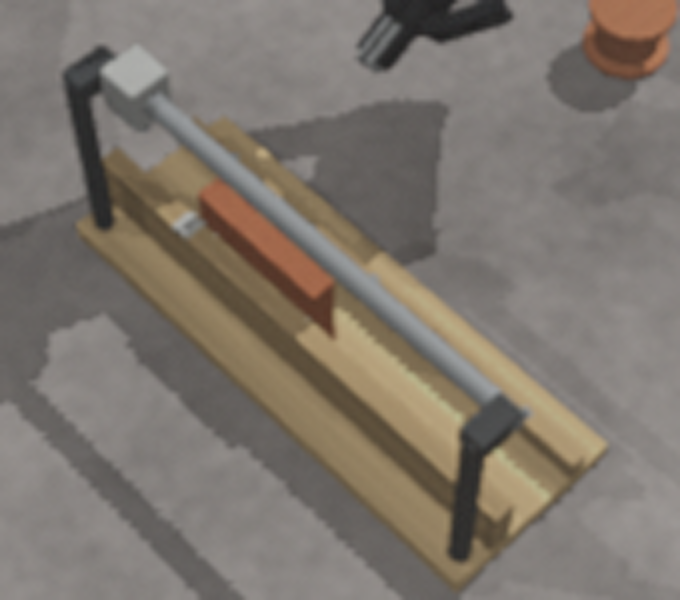

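The picture shows the tile standing flat on the fence at the line. The spool (358,137), bowl (157,325) and dispenser (222,368) are at the same pixels as at the start, and the arm is clear.

```bash
python3 -c "
from station import robot
print(robot.close_job())"
```

```text
the job is handed in; nothing more can be done
None
```

The tile now stands on its long edge, flat against the fence under the bar, with its leading end at the scribed line. I handed the job in at about 20 s, with the gripper about 150 mm in front of the fence and touching nothing.

- **How it went:** I lifted the raised edge from below with the shut fingers leaning back, then pressed the tile flat against the fence at about 25 N. I pushed it about 60 mm along the fence by its far end.
- **One correction:** After the push, the trailing end had swung about 2–4 mm off the fence. I pressed it back at about 16 N, and the picture then showed the tile parallel to the fence.
- **End position:** In the last close wrist view, the leading end is about 1 mm short of the line's centre, roughly at the line's near edge. Before the last press, the picture had shown it right on the line.
- **Other objects:** In the last overhead picture, the bowl, dispenser and spool are where they were at the start. A pixel comparison of the bowl and dispenser areas gave small differences of about 4–5 grey levels, probably from the changed light and shadows.
- **Forces:** The largest force I read was about 25 N, during the first press. I took readings only between moves, so I did not see the whole record.

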